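# Flip a crate lid over a board's edge

### The job

Turn the loose crate lid (the flat wooden sheet lying on its two cleats) over without picking it up, so that its cleats face up for sanding: gently push it with the fingertips along the bench against the low edge of the flip board (the fixed board with a fence along its far side) and keep pushing so that it tips up on edge there and falls over onto the board. Then push the turned lid, lying flat on the board, up to the fence so that its long side sits against it all along. Only push, and not hard: never grip, lift or carry the lid, and leave the other things on the bench where they are.

Things in the scene. Friction and masses are not known exactly. Their poses are not given: they have to be found in the camera images.
- panel: crate lid: plain wooden sheet 160 mm (own x) by 220 mm (own y), 12 mm thick, on two cleats 140x26x10 mm along own x at y = +-75 mm, so its rim is 10 mm clear of the bench; about 0.28 kg. Origin: bottom centre, at the cleats' underside; own z points up at first, down once turned. Starts cleats down, a few cm off the flip board's low edge. It can jam skewed on a corner: push its lagging end.
- flip_board: fixed laminated board, 210 mm (own x) by 260 mm (own y), 24 mm thick, with a fence 20 mm wide along its +x side, its top 46 mm over the bench, inner face at own x = +85 mm. Origin: centre of its underside, on the bench. Its low edge, a plain 24 mm step at own x = -105 mm, faces the lid; own +x points from the lid over the step to the fence, roughly to the robot's right.
- panel_edge_a (a point): middle of the lid's own +x long side, at half thickness of the sheet; it faces the step at the start. When the other side is swung up, this one stays at the foot of the step, its underside corner set back up to 12 mm from it as the lid comes upright. Pushed at its top a few cm past upright, the lid falls onto the board and overhangs the step by 0 to 25 mm.
- panel_edge_b (a point): middle of the lid's own -x long side, at half thickness, the side to push. With the lid square against the step, a steady push of 5 to 10 N here, with the tips a little below the sheet, holds this side to the fingers by friction, so it swings up on an arc of 160 mm about the other long side as the fingers rise and keep pushing.
- panel_edge_c (a point): middle of the lid's own +y short side, at half thickness
- panel_edge_d (a point): middle of the lid's own -y short side, at half thickness
- sanding_block: sanding block, 68x115x31 mm; a bystander to leave alone. Origin: centre of its underside
- masking_tape: roll of masking tape lying flat, 105 mm across, 24 mm high; a bystander to leave alone. Origin: centre of its underside
- block_plane: block plane, 50x155x54 mm; a bystander to leave alone. Origin: centre of its underside
- lath: short square lath, 23x120x20 mm; a bystander to leave alone. Origin: centre of its underside
- dowel: short lying dowel, 31 mm thick, 125 mm long; a bystander to leave alone. Origin: centre of its underside
- pencil: yellow pencil, 8x171 mm; a bystander to leave alone. Origin: centre of its underside

How it is judged:
By the outcome, as a careful person would: the job done as asked, in the order asked, and still so for the second after the job is handed in, with the robot touching nothing.
It also fails if it takes over 72 s, if anything falls off the work surface, if the arm or the gripper's body presses on something with over 40 N, if the wrist force passes 120 N, or if a joint passes its speed limit or range.

### The arm

A 6-joint arm with a two-finger parallel gripper is mounted at the origin on a cart in front of the work surface, level with it; the furniture and walls round the work are solid. World frame = base frame: x ahead of the robot, y to its left, z up, the work surface at z = 0. Lengths are in m, angles in rad, forces in N, time in s.
With the tool pointing down it reaches from about 0.3 to 0.875 m from the base axis. Payload 6.4 kg.
Tool frame: the origin (TCP) lies at the very end of the fingers, on their centre line; the grasp point (between the pads) lies 19 mm behind it; z points along the fingers, y is the line along which they close (so a half turn about z gives the same grasp; the last joint's range is limited). The gripper opens to 85 mm and grips with 20 to 120 N. Pads are 22 mm wide; open, the fingers measure 114 mm over their backs; the gripper's body (76 mm by 85 mm) begins 54 mm behind the grasp point. The pads swing forward as they close: fully open they stand 13 mm farther back than shut.
Start: joints at [1.122, 0.181, 1.607, -0, 1.354, -0.206], TCP at [0.138, 0.558, 0.231] pointing down, gripper open.
Joint ranges: [-2.99, 2.99], [-0.89, 2.07], [0.3, 2.58], [-1.14, 4.28], [0, 2.63], [-3.12, 3.12]. Speed limits (rad/s): [2.57, 2.57, 3.01, 3.14, 3.14, 3.14].

### API

Orientations are given as a unit quaternion [x, y, z, w].
In Python, from plant import env gives the robot as it stands.
- The arm moves only by the tool drive_tool, never from a script. Its argument "rows" is a list that holds one entry, the list of rows, each a list of 5 numbers: the opening, from 0 (shut) to 1 (fully open), then the shift along the tool's x, y, z in m, then the turn about the tool's z in units of 8 degrees (1.0 is 8 degrees). A call has 1 to 5 rows; each row is the pose to reach, as a shift and turn from the pose commanded when the call began, along the tool's axes at that moment; what a row does not reach only later rows make up. A row lasts 1/8 s, in which the tool goes at most 62.5 mm and 10.7 degrees, less where a joint would pass 70% of its speed; a pose out of reach is approached as far as the arm can. A call with a gripper value outside its range is refused whole. The fingers move at their own pace and stop on an object; "newtons" is the grip in N (left out, the last holds). Time passes only in rows, so rows that repeat a pose let the fingers close. It gives the time, the measured TCP pose, the force, the opening and the grip force at its end, in the units of the state.
- env.get_obs(): the state, without advancing time (a new reading comes with each control period).
- env.capture(name): name is "side" or "top"; returns the picture (420x560x3 uint8, red, green, blue); there is no depth.
- env.get_calibration(name): a dict with "mtx" (3x3 intrinsics, pixels), "R" (3x3) and "t" (3): a world point X has camera coordinates R X + t. Camera axes: x right, y down, z forward; pixel columns grow to the right and rows downward; lengths in m; the calibration is good to about 2 mm. A picture is of the moment at which its call begins. get_calibration takes no time and is no camera call.
- env.sign_off(): hands the job in; it is judged then, once.
The state is a dict: "time_s": time; "joint_positions": joint angles; "joint_vel": joint speeds; "joint_torque": joint torques, N m; "eef_pos": TCP position; "eef_rot": TCP orientation; "force": force on the tool from outside, world axes, zero at the start; "torque": the same for the moment, N m; "gripper_width": opening from 0.0 (shut) to 1.0 (fully open); "grasp_force": force on a finger pad.
Only numpy, scipy, OpenCV 4.12 (cv2) and the standard library are available. Lean on these libraries where they do the work, as an engineer would, in place of code of your own. Each camera call takes 0.05 s, during which the arm holds its last target. There are 200 camera calls.

## Working session

There is one attempt and no reset: what is moved stays moved. The work goes in short steps, Python scripts to look and compute and a tool call to move; the robot and the scene stay as the last step left them, time stands still between calls to the robot, and variables do not carry over. Pictures are saved under pics/ and viewed, at most 10 in all, crops included, and the job is handed in when it is done.

Besides the shell and the picture viewer there is one more tool, called after "Call:" as name(argument=value, ...), one argument or row to a line, values as JSON. drive_tool: Moves the arm, as the interface text tells. Its arguments: {"type":"object","properties":{"rows":{"type":"array"},"newtons":{"type":"number"}},"required":["rows"]}

```bash
ls; mkdir -p pics; python3 - <<'E'
from plant import env
import cv2,numpy as np
for n in("top","side"):
    im=env.capture(n); cv2.imwrite(f"pics/{n}0.png",im[:,:,::-1])
    c=env.get_calibration(n); print(n,np.array(c["mtx"]).round(1).tolist(),np.array(c["R"]).round(4).tolist(),np.array(c["t"]).round(4).tolist())
o=env.get_obs(); print({k:np.round(v,4).tolist() for k,v in o.items()})
E
```

```text
pics
top [[456.0, 0.0, 277.7], [0.0, 456.0, 210.4], [0.0, 0.0, 1.0]] [[0.0105, -0.9999, 0.0045], [-0.9955, -0.0109, -0.0937], [0.0937, -0.0035, -0.9956]] [-0.0122, 0.5636, 1.5403]
side [[403.5, 0.0, 275.3], [0.0, 403.5, 202.9], [0.0, 0.0, 1.0]] [[-0.994, -0.1095, -0.001], [-0.0576, 0.5305, -0.8457], [0.0932, -0.8406, -0.5336]] [0.586, 0.0497, 1.2057]
{'time_s': 0.1, 'joint_positions': [1.1217, 0.1815, 1.6079, 0.0, 1.3538, -0.2063], 'joint_vel': [0.001, -0.0019, -0.0017, 0.0004, 0.0009, -0.0003], 'joint_torque': [0.001, -44.5879, -35.2236, -0.0003, 0.0041, 0.0], 'eef_pos': [0.138, 0.5577, 0.2305], 'eef_rot': [0.1211, 0.9926, -0.0007, -0.0003], 'force': [0.2594, -0.0645, -0.3061], 'torque': [-0.016, 0.0343, -0.0218], 'grasp_force': 0.0, 'gripper_width': 1.002}
```

View pics/top0.png

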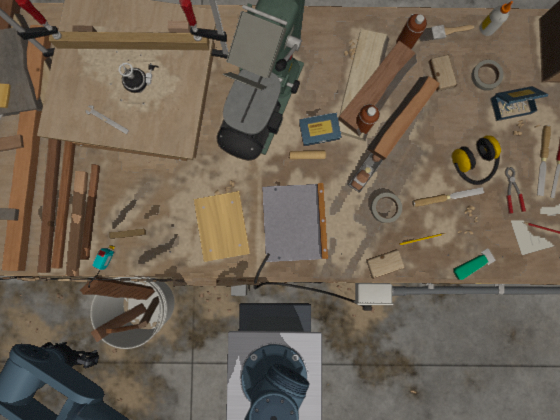

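View pics/side0.png

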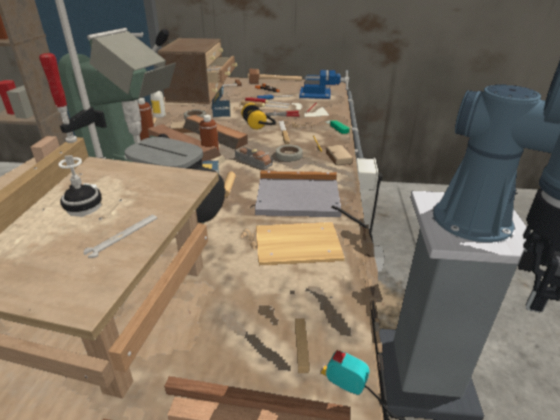

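The top view shows the lid at about (222,227), the grey board at (292,222) with its fence at (322,222), a lath at (130,233) and the dowel at (308,156). The side view shows the lid at (299,242) and the board at (298,197). Next I'll measure corners in both views.

```bash
cat > h.py <<'E'
from plant import env
import cv2,numpy as np
from scipy.optimize import least_squares
CAL={n:{k:np.array(v) for k,v in env.get_calibration(n).items() if k in("mtx","R","t")} for n in("top","side")}
def proj(n,X):
    c=CAL[n]; return cv2.projectPoints(np.float64(X).reshape(-1,1,3),cv2.Rodrigues(c["R"])[0],c["t"].reshape(3,1),c["mtx"],None)[0][:,0]
def back(n,p,z):
    c=CAL[n]; d=c["R"].T@np.linalg.inv(c["mtx"])@np.append(p,1); o=-c["R"].T@c["t"]
    return o+d*(z-o[2])/d[2]
def tri(pt,ps):
    P=[CAL[n]["mtx"]@np.c_[CAL[n]["R"],CAL[n]["t"]] for n in("top","side")]
    X=cv2.triangulatePoints(P[0],P[1],np.float64(pt).T,np.float64(ps).T); return (X[:3]/X[3]).T
def crop(n,name,x,y,w,h,s,im=None):
    if im is None: im=env.capture(n)
    cv2.imwrite(name,cv2.resize(im[y:y+h,x:x+w,::-1],None,fx=s,fy=s,interpolation=cv2.INTER_CUBIC))
E
python3 - <<'E'
import cv2,numpy as np
a=cv2.imread("pics/top0.png"); b=cv2.imread("pics/side0.png")
A=cv2.resize(a[170:275,185:335],None,fx=5.3,fy=5.3,interpolation=2)
B=cv2.resize(b[165:270,240:360],None,fx=5.3,fy=5.3,interpolation=2)
cv2.imwrite("pics/c1.png",A);cv2.imwrite("pics/c2.png",B)
E
```

```text
(no output)
```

View pics/c1.png

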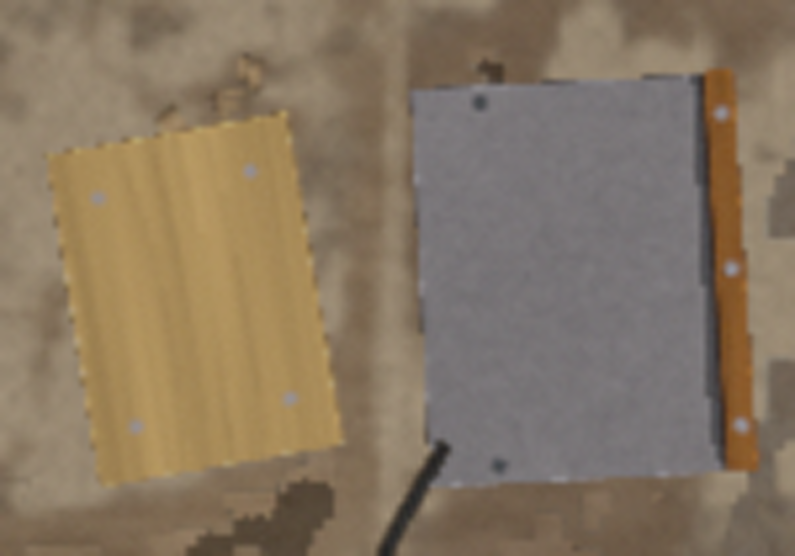

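View pics/c2.png

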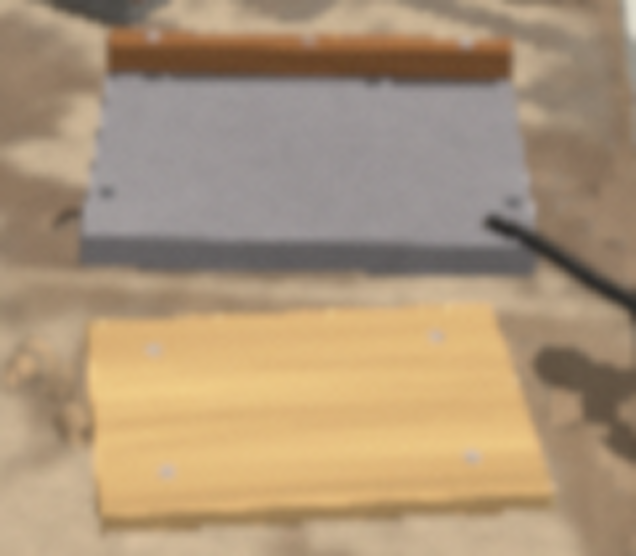

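The crops show the lid's top corners, the board's low edge and fence, and a black cable end over the board's near low corner. I'll triangulate these points.

```bash
cat > m.py <<'E'
from h import *
T=lambda L:(np.array(L)+.5)/5.3-.5+[185,170]
S=lambda L:(np.array(L)+.5)/5.3-.5+[240,165]
t=T([[48,157],[288,112],[343,443],[102,486],[413,92],[432,486],[706,72],[735,70],[757,468],[727,470],[446,445]])
s=S([[103,515],[90,322],[495,303],[550,493],[82,237],[535,243],[108,45],[108,32],[512,38],[512,50],[490,220]])
print(tri(t,s).round(3))
def fit(ti,si,ti2,model,p0):
    f=lambda p:np.r_[(proj("top",model(p)[ti])-ti2[0]).ravel(),(proj("side",model(p)[si])-ti2[1]).ravel()]
    r=least_squares(f,p0,loss="soft_l1"); return r.x,np.abs(r.fun).max()
def M(L):
    L=np.array(L)
    def m(p):
        c,s=np.cos(p[2]),np.sin(p[2]); return L@np.array([[c,s,0],[-s,c,0],[0,0,1]])+[p[0],p[1],0]
    return m
# own x -> world -y approx, own y -> world +x
lid=M([[-.08,.11,.022],[.08,.11,.022],[.08,-.11,.022],[-.08,-.11,.022]])
print("lid",fit(range(4),range(4),(t[:4],s[:4]),lid,[.5,.2,-1.5]))
bd=M([[-.105,.13,.024],[-.105,-.13,.024],[.085,.13,.046],[.105,.13,.046],[.105,-.13,.046],[.085,-.13,.046]])
q=[0,1,2,3,4,5]
print("board",fit(q,[0,1,3,4],(t[4:10],s[[4,5,7,8]]),bd,[.5,-.05,-1.5]))
E
python3 m.py
```

```text
[[ 0.6    0.284  0.022]
 [ 0.63   0.128  0.021]
 [ 0.415  0.089  0.023]
 [ 0.388  0.244  0.021]
 [ 0.645  0.047  0.021]
 [ 0.39   0.031  0.025]
 [ 0.657 -0.142  0.044]
 [ 0.659 -0.161  0.043]
 [ 0.403 -0.175  0.046]
 [ 0.402 -0.156  0.048]
 [ 0.416  0.023  0.033]]
lid (array([ 0.50780375,  0.18635914, -1.38669348]), np.float64(1.4794417111041298))
board (array([ 0.52419234, -0.0641726 , -1.50903657]), np.float64(0.8537538285538062))
```

Lid: centre (0.508, 0.186), about 7° skewed to the board, whose centre is (0.524, -0.064). I'll move behind the lid now, turning so the fingers line up along its edge.

Call:
drive_tool(
  rows=[
    [[0.5,-0.04,-0.016,0.01,1.0],[0.5,-0.08,-0.032,0.02,2.0],[0.5,-0.12,-0.048,0.03,3.0],[0.5,-0.16,-0.064,0.04,4.0],[0.5,-0.2,-0.08,0.06,5.0]],
  ],
)

```text
time_s: 0.72
eef_pos: [0.3144, 0.4318, 0.1714]
eef_rot: [0.455, 0.89, 0.001, 0.0]
force: [0.7, 0.9, -0.1]
gripper_width: 0.502
grasp_force: 0.0
```

```bash
cat > s.py <<'E'
from h import *
from scipy.spatial.transform import Rotation as Ro
import sys
B=np.array([.5242,-.0642]);yb=-1.509;u=np.array([np.cos(yb),np.sin(yb)]);v=np.array([-u[1],u[0]])
o=env.get_obs();R=Ro.from_quat(o["eef_rot"]).as_matrix();p=np.array(o["eef_pos"])
w=lambda a:np.round(a,4).tolist()
f=np.array(o["force"])
print("t",w(o["time_s"]),"p",w(p),"u,v",w([(p[:2]-B)@u,(p[:2]-B)@v]),"F uvz",w([f[:2]@u,f[:2]@v,f[2]]),"grip",w(o["gripper_width"]),"tcpz",w(R[:,2]))
if len(sys.argv)>3:
    U,V,Z=map(float,sys.argv[1:4]); g=np.r_[B+U*u+V*v,Z]
    a=np.degrees(np.arctan2(*(R.T@np.r_[v,0])[1::-1]))-90 # turn of tool y to v about tool z
    print("shift",w(R.T@(g-p)),"turn units",round(((a+180)%360-180)/8,3))
E
python3 s.py -.375 0 .08
```

```text
t 0.725 p [0.3144, 0.4318, 0.1714] u,v [-0.508, -0.1787] F uvz [-0.8422, 0.7347, -0.0734] grip 0.5016 tcpz [0.0011, 0.001, -1.0]
shift [-0.2079, 0.0799, 0.0914] turn units 4.037
```

Call:
drive_tool(
  rows=[
    [[0.5,-0.05,0.02,0.015,1.0],[0.5,-0.1,0.04,0.03,2.0],[0.5,-0.15,0.06,0.05,3.0],[0.5,-0.208,0.08,0.075,4.04],[0.5,-0.208,0.08,0.09,4.04]],
  ],
)

```text
time_s: 1.35
eef_pos: [0.5029, 0.3087, 0.08]
eef_rot: [0.685, 0.728, -0.0, 0.0]
force: [-0.3, 0.0, 0.8]
gripper_width: 0.504
grasp_force: 0.0
```

```bash
python3 s.py -.375 0.005 .005
```

```text
t 1.35 p [0.5029, 0.3087, 0.08] u,v [-0.3735, 0.0018] F uvz [-0.0593, -0.3352, 0.8241] grip 0.5035 tcpz [0.0001, -0.0006, -1.0]
shift [0.0015, 0.0032, 0.075] turn units -0.011
```

Call:
drive_tool(
  rows=[
    [[0.5,0.001,0.003,0.03,0],[0.5,0.001,0.003,0.055,0],[0.5,0.001,0.003,0.066,0],[0.5,0.001,0.003,0.071,0],[0.5,0.001,0.003,0.075,0]],
  ],
)

```text
time_s: 1.98
eef_pos: [0.5036, 0.3132, 0.0069]
eef_rot: [0.683, 0.73, 0.001, 0.0]
force: [0.6, -0.7, -0.2]
gripper_width: 0.501
grasp_force: 0.0
```

Call:
drive_tool(
  rows=[
    [[0.5,-0.01,0,0,0],[0.5,-0.02,0,0,0],[0.5,-0.03,0,0,0],[0.5,-0.04,0,0,0],[0.5,-0.05,0,0,0]],
  ],
)

```text
time_s: 2.6
eef_pos: [0.507, 0.2622, 0.0067]
eef_rot: [0.684, 0.73, 0.001, 0.0]
force: [0.8, 2.9, 0.9]
gripper_width: 0.497
grasp_force: 1.0
```

```bash
python3 s.py
```

```text
t 2.6 p [0.507, 0.2622, 0.0067] u,v [-0.3269, 0.003] F uvz [-2.8315, 0.9702, 0.928] grip 0.4973 tcpz [0.001, 0.0006, -1.0]
```

Call:
drive_tool(
  rows=[
    [[0.5,-0.008,0,0.001,0],[0.5,-0.016,0,0.001,0],[0.5,-0.024,0,0.001,0],[0.5,-0.031,0,0.001,0],[0.5,-0.038,0,0.001,0]],
  ],
)

```text
time_s: 3.22
eef_pos: [0.5089, 0.2244, 0.0053]
eef_rot: [0.683, 0.73, -0.0, -0.0]
force: [-0.0, 3.2, 1.6]
gripper_width: 0.498
grasp_force: 1.1
```

```bash
python3 s.py; python3 -c "
from h import *
crop('top','pics/c3.png',185,170,150,105,5.3)"
```

```text
t 3.225 p [0.5089, 0.2244, 0.0053] u,v [-0.289, 0.0026] F uvz [-3.1623, 0.1921, 1.6275] grip 0.4983 tcpz [-0.0003, 0.0, -1.0]
```

View pics/c3.png

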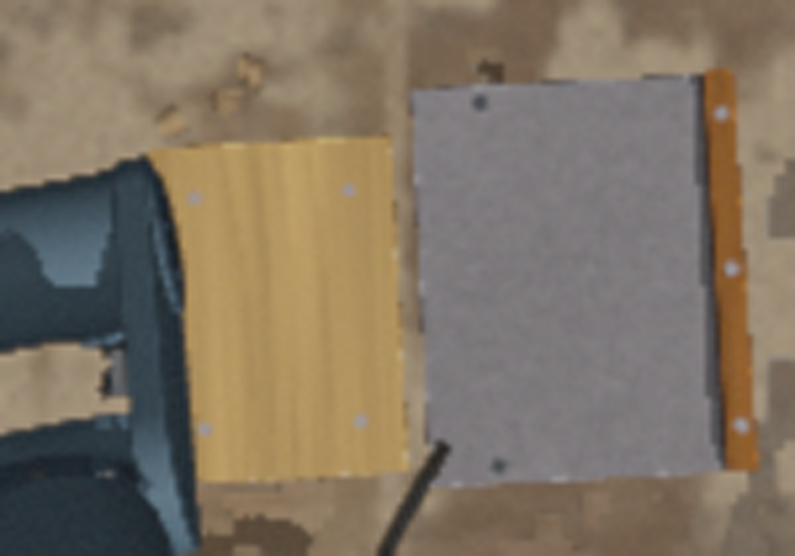

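The lid is now square with its leading edge from (390,138) to (410,470), about 15 mm off the step.

```bash
python3 - <<'E'
from s import *
for c in([390,138],[410,470]):
    q=back("top",(np.array(c)+.5)/5.3-.5+[185,170],.022)[:2]-B; print(w([q@u,q@v]))
E
```

```text
t 3.275 p [0.5089, 0.2237, 0.0051] u,v [-0.2882, 0.0025] F uvz [0.3229, 0.1965, -0.4035] grip 0.5028 tcpz [-0.0005, -0.0005, -1.0]
[-0.1201, 0.0981]
[-0.1174, -0.1176]
```

Call:
drive_tool(
  rows=[
    [[0.5,-0.004,0,0.0,0],[0.5,-0.008,0,0.0,0],[0.5,-0.011,0,0.0,0],[0.5,-0.013,0,0.0,0],[0.5,-0.015,0,0.0,0]],
  ],
)

```text
time_s: 3.9
eef_pos: [0.5103, 0.2113, 0.0054]
eef_rot: [0.684, 0.729, 0.001, -0.001]
force: [0.0, 14.2, -1.5]
gripper_width: 0.5
grasp_force: 7.2
```

```bash
python3 s.py
```

```text
t 3.9 p [0.5103, 0.2113, 0.0054] u,v [-0.2758, 0.0031] F uvz [-14.2045, 0.8814, -1.4654] grip 0.5 tcpz [0.001, 0.003, -1.0]
```

The lid is seated with about 14 N. I'll ease off slightly, then follow the tipping arc, so I'm working out the path of the lid's lower back corner.

```bash
python3 - <<'E'
import numpy as np
for th in list(range(0,93,3)):
    a=np.radians(th);c,s=np.cos(a),np.sin(a)
    U=lambda x,z:x*c+z*s; Z=lambda x,z:-x*s+z*c
    z0=-min(Z(.07,0),Z(.08,.01)); 
    u0=-.105-max(U(.08,.022),U(.08,.01))
    uc=u0+U(-.08,.01); zc=z0+Z(-.08,.01)
    print(th,"TCP u %.1f z %.1f | fwd %.1f up %.1f"%((uc-.011)*1e3,(zc-.006)*1e3,(uc-.011+.276)*1e3,(zc-.01)*1e3))
E
```

```text
0 TCP u -276.0 z 4.0 | fwd 0.0 up 0.0
3 TCP u -276.4 z 11.8 | fwd -0.4 up 7.8
6 TCP u -276.4 z 19.6 | fwd -0.4 up 15.6
9 TCP u -275.9 z 27.3 | fwd 0.1 up 23.3
12 TCP u -275.0 z 35.0 | fwd 1.0 up 31.0
15 TCP u -273.7 z 42.5 | fwd 2.3 up 38.5
18 TCP u -271.9 z 49.9 | fwd 4.1 up 45.9
21 TCP u -269.7 z 57.1 | fwd 6.3 up 53.1
24 TCP u -267.0 z 64.1 | fwd 9.0 up 60.1
27 TCP u -264.0 z 71.0 | fwd 12.0 up 67.0
30 TCP u -260.6 z 77.7 | fwd 15.4 up 73.7
33 TCP u -256.7 z 84.1 | fwd 19.3 up 80.1
36 TCP u -252.5 z 90.3 | fwd 23.5 up 86.3
39 TCP u -247.9 z 96.2 | fwd 28.1 up 92.2
42 TCP u -242.9 z 101.8 | fwd 33.1 up 97.8
45 TCP u -237.6 z 107.1 | fwd 38.4 up 103.1
48 TCP u -232.0 z 112.9 | fwd 44.0 up 108.9
51 TCP u -226.0 z 118.3 | fwd 50.0 up 114.3
54 TCP u -219.8 z 123.4 | fwd 56.2 up 119.4
57 TCP u -213.2 z 128.2 | fwd 62.8 up 124.2
60 TCP u -206.4 z 132.6 | fwd 69.6 up 128.6
63 TCP u -199.3 z 136.6 | fwd 76.7 up 132.6
66 TCP u -192.0 z 140.2 | fwd 84.0 up 136.2
69 TCP u -184.5 z 143.4 | fwd 91.5 up 139.4
72 TCP u -176.9 z 146.2 | fwd 99.1 up 142.2
75 TCP u -169.0 z 148.5 | fwd 107.0 up 144.5
78 TCP u -161.0 z 150.5 | fwd 115.0 up 146.5
81 TCP u -152.9 z 152.0 | fwd 123.1 up 148.0
84 TCP u -144.7 z 153.1 | fwd 131.3 up 149.1
87 TCP u -136.4 z 153.8 | fwd 139.6 up 149.8
90 TCP u -128.0 z 154.0 | fwd 148.0 up 150.0
```

Call:
drive_tool(
  rows=[
    [[0.5,0.001,0,0.001,0],[0.5,0.001,0,0.001,0]],
  ],
)

```text
time_s: 4.15
eef_pos: [0.5102, 0.2114, 0.0045]
eef_rot: [0.684, 0.73, 0.001, -0.0]
force: [0.1, 5.5, 1.4]
gripper_width: 0.501
grasp_force: 2.7
```

```bash
python3 s.py
```

```text
t 4.15 p [0.5102, 0.2114, 0.0045] u,v [-0.276, 0.003] F uvz [-5.4972, 0.4804, 1.3733] grip 0.5007 tcpz [0.0006, 0.0008, -1.0]
```

Call:
drive_tool(
  rows=[
    [[0.5,-0.0006,0,-0.004,0],[0.5,-0.0005,0,-0.009,0],[0.5,-0.0005,0,-0.014,0],[0.5,-0.0006,0,-0.019,0],[0.5,-0.0008,0,-0.024,0]],
  ],
)

```text
time_s: 4.78
eef_pos: [0.5101, 0.211, 0.0285]
eef_rot: [0.684, 0.73, 0.001, -0.0]
force: [0.3, 6.8, -1.1]
gripper_width: 0.502
grasp_force: 3.4
```

```bash
python3 s.py; python3 -c "
from h import *
crop('side','pics/c4.png',230,150,140,110,5)"
```

```text
t 4.775 p [0.5101, 0.211, 0.0285] u,v [-0.2755, 0.0029] F uvz [-6.7228, 0.7261, -1.0611] grip 0.5022 tcpz [0.0006, 0.0015, -1.0]
```

View pics/c4.png

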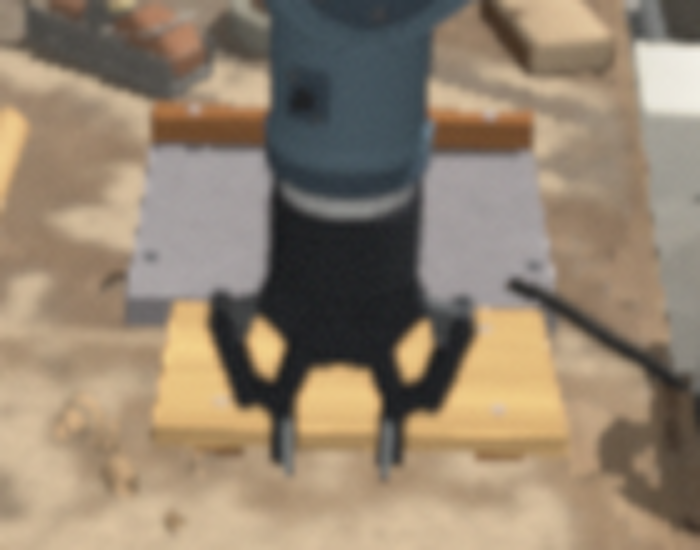

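The lid's back edge is at crop y≈440 with the cleat ends visible under it. I'll compare that with the predicted raised and unraised positions.

```bash
python3 - <<'E'
from s import *
for z in(.010,.022,.028,.034,.046):
    print(z,[((proj("side",np.r_[B-.265*u+vv*v,z])[0]+.5-[230,150])*5).round().tolist() for vv in(.1,-.12)])
print([((proj("side",np.r_[B-.276*u+vv*v,.030])[0]+.5-[230,150])*5).round().tolist() for vv in(.03,-.03)])
E
```

```text
t 4.825 p [0.5102, 0.211, 0.029] u,v [-0.2755, 0.0031] F uvz [-6.563, 0.2524, 0.1854] grip 0.4962 tcpz [0.0008, 0.0014, -1.0]
0.01 [[153.0, 483.0], [565.0, 495.0]]
0.022 [[153.0, 465.0], [567.0, 477.0]]
0.028 [[153.0, 456.0], [568.0, 468.0]]
0.034 [[152.0, 447.0], [569.0, 459.0]]
0.046 [[152.0, 429.0], [572.0, 440.0]]
[[284.0, 469.0], [398.0, 473.0]]
```

The edge matches z≈0.034, so it is riding up with the fingers. I'll continue along the arc.

Call:
drive_tool(
  rows=[
    [[0.5,-0.001,0,-0.007,0],[0.5,-0.0024,0,-0.0145,0],[0.5,-0.0042,0,-0.022,0],[0.5,-0.0064,0,-0.029,0],[0.5,-0.009,0,-0.036,0]],
  ],
)

```text
time_s: 5.45
eef_pos: [0.5107, 0.2033, 0.0651]
eef_rot: [0.684, 0.73, 0.002, -0.001]
force: [-1.8, 12.8, 4.0]
gripper_width: 0.501
grasp_force: 6.8
```

```bash
python3 s.py
```

```text
t 5.45 p [0.5107, 0.2033, 0.0651] u,v [-0.2679, 0.003] F uvz [-12.8562, -1.009, 3.9675] grip 0.5015 tcpz [0.0009, 0.004, -1.0]
```

Call:
drive_tool(
  rows=[
    [[0.5,-0.0023,0,-0.0065,0],[0.5,-0.0056,0,-0.013,0],[0.5,-0.0094,0,-0.0195,0],[0.5,-0.0136,0,-0.0255,0],[0.5,-0.0182,0,-0.0315,0]],
  ],
)

```text
time_s: 6.08
eef_pos: [0.5115, 0.1823, 0.0959]
eef_rot: [0.683, 0.73, -0.001, 0.0]
force: [0.8, 0.3, 0.1]
gripper_width: 0.499
grasp_force: 0.0
```

```bash
python3 s.py
```

```text
t 6.075 p [0.5115, 0.1823, 0.0959] u,v [-0.2468, 0.0025] F uvz [-0.2134, 0.8029, 0.0633] grip 0.4988 tcpz [-0.0005, -0.0012, -1.0]
```

Contact force has dropped to zero; I need to look.

```bash
python3 -c "
from h import *
a=env.capture('side')[130:280,225:375];b=env.capture('top')[170:275,185:335]
f=lambda q:cv2.resize(q[:,:,::-1],(400,int(400*q.shape[0]/q.shape[1])),interpolation=2)
A,C=f(a),f(b);o=np.zeros((400,800,3),np.uint8);o[:A.shape[0],:400]=A;o[:C.shape[0],400:]=C;cv2.imwrite('pics/c5.png',o)"
```

```text
(no output)
```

View pics/c5.png

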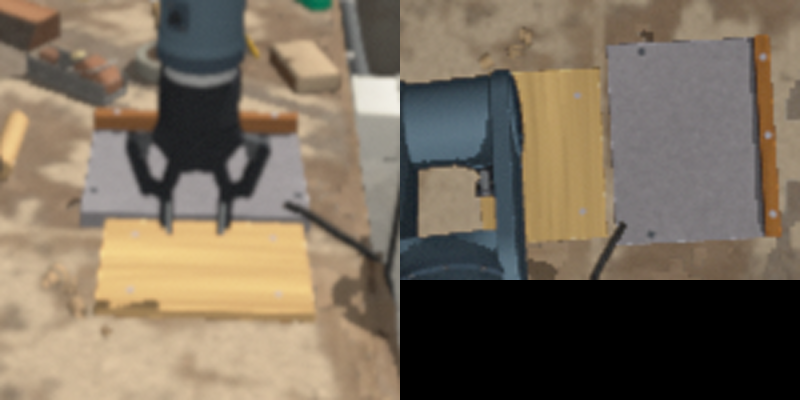

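The lid slipped off at about 35° and fell flat, still square by the step and with nothing else disturbed. I'll retreat, go back down behind it with the tips lower, and centre on the lid.

Call:
drive_tool(
  rows=[
    [[0.5,0.03,-0.005,0,0],[0.5,0.055,-0.01,0,0],[0.5,0.055,-0.01,0.04,0],[0.5,0.055,-0.01,0.075,0],[0.5,0.055,-0.01,0.085,0]],
  ],
)

```text
time_s: 6.8
eef_pos: [0.496, 0.2362, 0.0081]
eef_rot: [0.684, 0.73, -0.002, -0.001]
force: [0.4, -0.1, 0.1]
gripper_width: 0.503
grasp_force: 0.0
```

```bash
python3 s.py -.285 -.008 .003
```

```text
t 6.8 p [0.496, 0.2362, 0.0081] u,v [-0.3016, -0.0096] F uvz [0.1278, 0.3699, 0.1464] grip 0.5028 tcpz [-0.0051, -0.0016, -1.0]
shift [-0.0166, 0.0016, 0.0052] turn units 0.027
```

Call:
drive_tool(
  rows=[
    [[0.5,-0.006,0,0.004,0],[0.5,-0.012,0,0.006,0],[0.5,-0.018,0,0.006,0],[0.5,-0.023,0,0.006,0],[0.5,-0.026,0,0.006,0]],
  ],
)

```text
time_s: 7.42
eef_pos: [0.5006, 0.2112, 0.0056]
eef_rot: [0.684, 0.73, 0.001, 0.0]
force: [0.4, 3.2, 2.1]
gripper_width: 0.499
grasp_force: 2.3
```

```bash
python3 s.py
```

```text
t 7.425 p [0.5006, 0.2112, 0.0056] u,v [-0.2763, -0.0065] F uvz [-3.1279, 0.5988, 2.0714] grip 0.4993 tcpz [0.0016, 0.0006, -1.0]
```

Call:
drive_tool(
  rows=[
    [[0.5,0.0,0,0.002,0],[0.5,-0.0005,0,0.003,0],[0.5,-0.001,0,0.003,0]],
  ],
)

```text
time_s: 7.8
eef_pos: [0.5001, 0.2109, 0.0018]
eef_rot: [0.684, 0.73, 0.001, -0.0]
force: [2.0, 5.3, -0.4]
gripper_width: 0.501
grasp_force: 2.9
```

```bash
python3 s.py
```

```text
t 7.8 p [0.5001, 0.2109, 0.0018] u,v [-0.276, -0.0071] F uvz [-5.1678, 2.3094, -0.3826] grip 0.5013 tcpz [0.0005, 0.001, -1.0]
```

Call:
drive_tool(
  rows=[
    [[0.5,-0.0005,0,-0.005,0],[0.5,-0.0006,0,-0.01,0],[0.5,-0.0006,0,-0.015,0],[0.5,-0.0007,0,-0.02,0],[0.5,-0.001,0,-0.025,0]],
  ],
)

```text
time_s: 8.43
eef_pos: [0.5001, 0.2103, 0.0268]
eef_rot: [0.683, 0.73, 0.001, -0.0]
force: [1.0, 6.2, -1.3]
gripper_width: 0.499
grasp_force: 3.3
```

Call:
drive_tool(
  rows=[
    [[0.5,-0.001,0,-0.0075,0],[0.5,-0.0022,0,-0.0145,0],[0.5,-0.0038,0,-0.022,0]],
  ],
)

```text
time_s: 8.8
eef_pos: [0.5003, 0.2067, 0.049]
eef_rot: [0.683, 0.73, 0.001, -0.0]
force: [-0.5, 6.9, -0.5]
gripper_width: 0.499
grasp_force: 3.7
```

```bash
python3 s.py
```

```text
t 8.8 p [0.5003, 0.2067, 0.049] u,v [-0.2719, -0.0071] F uvz [-6.9542, -0.0586, -0.533] grip 0.4986 tcpz [0.0006, 0.0019, -1.0]
```

Call:
drive_tool(
  rows=[
    [[0.5,-0.002,0,-0.0065,0],[0.5,-0.0045,0,-0.013,0],[0.5,-0.0075,0,-0.0195,0]],
  ],
)

```text
time_s: 9.18
eef_pos: [0.5008, 0.2004, 0.0689]
eef_rot: [0.684, 0.73, 0.002, -0.001]
force: [-0.4, 14.1, 4.3]
gripper_width: 0.498
grasp_force: 7.0
```

```bash
python3 s.py
```

```text
t 9.175 p [0.5008, 0.2004, 0.0689] u,v [-0.2655, -0.007] F uvz [-14.1292, 0.443, 4.3253] grip 0.498 tcpz [0.0009, 0.0042, -1.0]
```

Call:
drive_tool(
  rows=[
    [[0.5,-0.0023,0,-0.0055,0],[0.5,-0.0055,0,-0.011,0]],
  ],
)

```text
time_s: 9.43
eef_pos: [0.5013, 0.1955, 0.0802]
eef_rot: [0.684, 0.73, 0.002, -0.001]
force: [-1.8, 16.5, 7.2]
gripper_width: 0.501
grasp_force: 8.2
```

```bash
python3 s.py
```

```text
t 9.425 p [0.5013, 0.1955, 0.0802] u,v [-0.2606, -0.0069] F uvz [-16.5435, -0.7879, 7.1939] grip 0.5014 tcpz [0.0012, 0.0052, -1.0]
```

Force and position suggest the edge has slipped down near the tips. I'll lower the tips a few mm while keeping the push.

Call:
drive_tool(
  rows=[
    [[0.5,0,0,0.003,0],[0.5,0,0,0.006,0]],
  ],
)

```text
time_s: 9.68
eef_pos: [0.5021, 0.196, 0.0749]
eef_rot: [0.684, 0.73, 0.003, -0.001]
force: [-2.8, 19.9, 11.5]
gripper_width: 0.5
grasp_force: 10.8
```

```bash
python3 s.py; python3 -c "
from h import *
crop('side','pics/c6.png',225,130,150,115,5)"
```

```text
t 9.675 p [0.5021, 0.196, 0.0749] u,v [-0.2611, -0.006] F uvz [-20.0757, -1.5497, 11.4724] grip 0.4997 tcpz [0.003, 0.0062, -1.0]
```

View pics/c6.png

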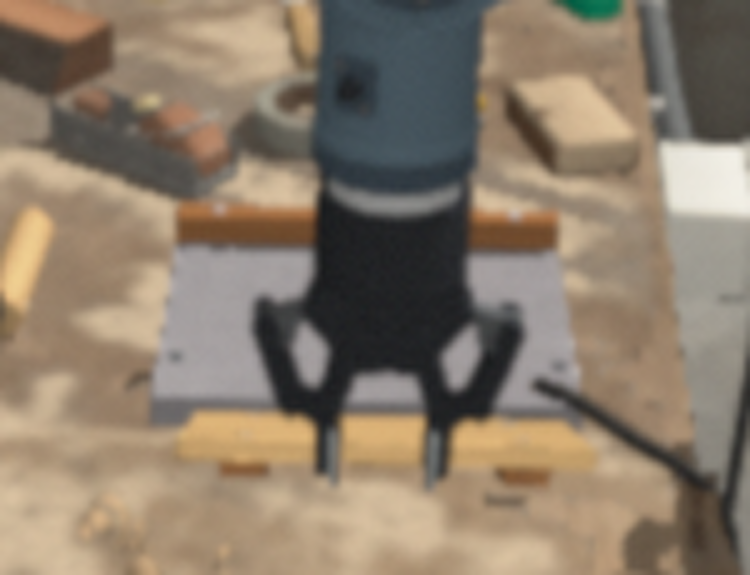

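```bash
python3 - <<'E'
from s import *
P=lambda U,V,z:((proj("side",np.r_[B+U*u+V*v,z])[0]+.5-[225,130])*5).round().tolist()
for th in(24,27,30,33):
    a=np.radians(th);c,s=np.cos(a),np.sin(a)
    z0=.07*s;u0=-.105-.08*c-.022*s
    for nm,(x,z) in dict(C=(-.08,.01),D=(-.08,.022)).items():
        U=u0+x*c+z*s;Z=z0-x*s+z*c
        print(th,nm,round(U,4),round(Z,4),P(U,.1,Z),P(U,0,Z),P(U,-.12,Z))
for z in(.073,.075,.077,.079):print("tip",z,P(-.25,.021,z),P(-.272,.021,z))
E
```

```text
t 9.725 p [0.502, 0.1962, 0.0746] u,v [-0.2613, -0.0061] F uvz [-17.1011, -0.5323, 10.1617] grip 0.5026 tcpz [0.0028, 0.0065, -1.0]
24 C -0.256 0.0701 [177.0, 481.0] [368.0, 487.0] [599.0, 493.0]
24 D -0.2512 0.0811 [178.0, 459.0] [369.0, 464.0] [600.0, 470.0]
27 C -0.253 0.077 [178.0, 467.0] [369.0, 473.0] [600.0, 479.0]
27 D -0.2476 0.0877 [178.0, 445.0] [369.0, 450.0] [601.0, 456.0]
30 C -0.2496 0.0837 [178.0, 453.0] [369.0, 458.0] [600.0, 465.0]
30 D -0.2436 0.0941 [178.0, 430.0] [369.0, 435.0] [601.0, 441.0]
33 C -0.2457 0.0901 [178.0, 439.0] [369.0, 444.0] [601.0, 450.0]
33 D -0.2392 0.1001 [179.0, 416.0] [370.0, 421.0] [601.0, 427.0]
tip 0.073 [328.0, 474.0] [328.0, 499.0]
tip 0.075 [328.0, 471.0] [328.0, 496.0]
tip 0.077 [328.0, 468.0] [328.0, 493.0]
tip 0.079 [328.0, 465.0] [328.0, 490.0]
```

The tips hold the edge well (lid ≈29°, no slip). The force has simply built up, so I'll relax the excess push and follow the arc more exactly.

Call:
drive_tool(
  rows=[
    [[0.5,0.0013,0,-0.0005,0],[0.5,0.0026,0,-0.0012,0],[0.5,0.0026,0,-0.0012,0]],
  ],
)

```text
time_s: 10.1
eef_pos: [0.5018, 0.1965, 0.0752]
eef_rot: [0.683, 0.73, 0.002, 0.0]
force: [0.9, 7.3, 2.6]
gripper_width: 0.503
grasp_force: 3.8
```

```bash
python3 s.py
```

```text
t 10.1 p [0.5018, 0.1965, 0.0752] u,v [-0.2616, -0.0063] F uvz [-7.2279, 1.3777, 2.6291] grip 0.5028 tcpz [0.0023, 0.0021, -1.0]
```

Call:
drive_tool(
  rows=[
    [[0.5,-0.0021,0,-0.0044,0],[0.5,-0.0046,0,-0.0087,0],[0.5,-0.0072,0,-0.0128,0]],
  ],
)

```text
time_s: 10.48
eef_pos: [0.5018, 0.189, 0.0878]
eef_rot: [0.683, 0.73, 0.001, -0.0]
force: [1.1, 6.5, 2.5]
gripper_width: 0.5
grasp_force: 3.2
```

```bash
python3 s.py
```

```text
t 10.475 p [0.5018, 0.189, 0.0878] u,v [-0.2541, -0.0067] F uvz [-6.3887, 1.5008, 2.4912] grip 0.5 tcpz [0.0012, 0.0019, -1.0]
```

Call:
drive_tool(
  rows=[
    [[0.5,-0.0028,0,-0.004,0],[0.5,-0.0058,0,-0.0079,0],[0.5,-0.0091,0,-0.0116,0],[0.5,-0.0124,0,-0.0153,0],[0.5,-0.0141,0,-0.0171,0]],
  ],
)

```text
time_s: 11.1
eef_pos: [0.5025, 0.1745, 0.1048]
eef_rot: [0.683, 0.73, 0.001, -0.0]
force: [0.2, 5.8, 2.9]
gripper_width: 0.501
grasp_force: 2.9
```

```bash
python3 s.py
```

```text
t 11.1 p [0.5025, 0.1745, 0.1048] u,v [-0.2396, -0.0069] F uvz [-5.7344, 0.5088, 2.9124] grip 0.5013 tcpz [0.0006, 0.0012, -1.0]
```

Call:
drive_tool(
  rows=[
    [[0.5,-0.0035,0,-0.0037,0],[0.5,-0.0073,0,-0.0076,0],[0.5,-0.0112,0,-0.0112,0],[0.5,-0.0152,0,-0.0147,0],[0.5,-0.0194,0,-0.0181,0]],
  ],
)

```text
time_s: 11.72
eef_pos: [0.5035, 0.1542, 0.1226]
eef_rot: [0.683, 0.73, -0.0, 0.0]
force: [1.1, 2.5, 0.2]
gripper_width: 0.5
grasp_force: 1.3
```

```bash
python3 s.py
```

```text
t 11.725 p [0.5035, 0.1542, 0.1226] u,v [-0.2193, -0.0071] F uvz [-2.3998, 1.2356, 0.2155] grip 0.5002 tcpz [-0.0002, -0.0003, -1.0]
```

Call:
drive_tool(
  rows=[
    [[0.5,-0.0048,0,-0.003,0],[0.5,-0.0093,0,-0.006,0],[0.5,-0.0139,0,-0.0088,0],[0.5,-0.021,0,-0.0127,0],[0.5,-0.0284,0,-0.0162,0]],
  ],
)

```text
time_s: 12.35
eef_pos: [0.5054, 0.1254, 0.1388]
eef_rot: [0.683, 0.73, -0.0, -0.0]
force: [0.2, 1.0, -0.1]
gripper_width: 0.501
grasp_force: 0.4
```

```bash
python3 s.py
```

```text
t 12.35 p [0.5054, 0.1254, 0.1388] u,v [-0.1904, -0.0071] F uvz [-0.9545, 0.249, -0.0697] grip 0.5012 tcpz [-0.0004, -0.0003, -1.0]
```

Call:
drive_tool(
  rows=[
    [[0.5,-0.0075,0,-0.003,0],[0.5,-0.015,0,-0.0055,0],[0.5,-0.023,0,-0.0075,0],[0.5,-0.031,0,-0.009,0],[0.5,-0.039,0,-0.01,0]],
  ],
)

```text
time_s: 12.98
eef_pos: [0.5081, 0.0866, 0.1487]
eef_rot: [0.683, 0.73, -0.0, 0.0]
force: [-0.2, -0.0, 0.2]
gripper_width: 0.501
grasp_force: 0.1
```

```bash
python3 s.py
```

```text
t 12.975 p [0.5081, 0.0866, 0.1487] u,v [-0.1515, -0.0068] F uvz [0.0093, -0.1934, 0.2218] grip 0.5014 tcpz [-0.0, -0.0001, -1.0]
```

Call:
drive_tool(
  rows=[
    [[0.5,-0.008,0,0,0],[0.5,-0.016,0,0,0],[0.5,-0.024,0,0,0],[0.5,-0.031,0,0.001,0],[0.5,-0.038,0,0.002,0]],
  ],
)

```text
time_s: 13.6
eef_pos: [0.5106, 0.0488, 0.1466]
eef_rot: [0.683, 0.73, 0.0, -0.0]
force: [0.2, 0.4, 0.5]
gripper_width: 0.496
grasp_force: 0.1
```

Call:
drive_tool(
  rows=[
    [[0.5,-0.006,0,0.001,0],[0.5,-0.012,0,0.002,0],[0.5,-0.018,0,0.003,0],[0.5,-0.024,0,0.004,0],[0.5,-0.03,0,0.005,0]],
  ],
)

```text
time_s: 14.22
eef_pos: [0.5125, 0.0189, 0.1416]
eef_rot: [0.683, 0.73, -0.0, -0.0]
force: [1.7, -0.5, 0.4]
gripper_width: 0.502
grasp_force: 0.0
```

```bash
python3 s.py;  python3 -c "
from h import *
a=env.capture('side')[110:260,225:375];b=env.capture('top')[170:275,185:335]
f=lambda q:cv2.resize(q[:,:,::-1],(400,int(400*q.shape[0]/q.shape[1])),interpolation=2)
A,C=f(a),f(b);o=np.zeros((400,800,3),np.uint8);o[:A.shape[0],:400]=A;o[:C.shape[0],400:]=C;cv2.imwrite('pics/c7.png',o)"
```

```text
t 14.225 p [0.5125, 0.0189, 0.1416] u,v [-0.0837, -0.0065] F uvz [0.6229, 1.6148, 0.4066] grip 0.5025 tcpz [-0.0001, -0.0, -1.0]
```

View pics/c7.png

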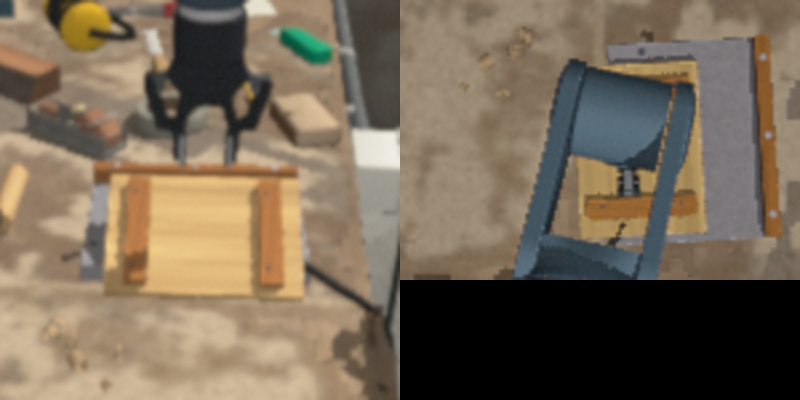

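The lid is turned, cleats up, lying on the board and overhanging the step. I'll measure it, then retreat and come down behind its overhanging edge.

```bash
python3 - <<'E'
from s import *
for c in([693,63],[705,232],[585,237]):
    q=back("top",np.array([c[0]-400,c[1]])/2.667+[185,170],.036)[:2]-B; print("top",w([q@u,q@v]))
for c in([105,292],[303,298],[301,178]):
    q=back("side",np.array(c)/2.667+[225,110],.036)[:2]-B; print("side",w([q@u,q@v]))
E
```

```text
t 14.325 p [0.5125, 0.0188, 0.1416] u,v [-0.0835, -0.0065] F uvz [0.0906, -1.1911, -0.569] grip 0.5023 tcpz [-0.0002, -0.0001, -1.0]
top [0.0062, 0.0969]
top [0.0096, -0.1197]
top [-0.1427, -0.1182]
side [-0.1771, 0.0946]
side [-0.1785, -0.1146]
side [0.0868, -0.1344]
```

Call:
drive_tool(
  rows=[
    [[0.5,0.03,0,-0.01,0],[0.5,0.06,0,-0.01,0],[0.5,0.085,0,0.01,0],[0.5,0.1,0,0.03,0],[0.5,0.1,0,0.05,0]],
  ],
)

```text
time_s: 14.95
eef_pos: [0.5057, 0.1204, 0.0912]
eef_rot: [0.683, 0.731, 0.0, -0.0]
force: [0.4, -0.2, 0.7]
gripper_width: 0.495
grasp_force: 0.0
```

```bash
python3 s.py -.18 -.01 .027;  python3 -c "
from h import *
a=env.capture('side')[110:260,225:375];b=env.capture('top')[170:275,185:335]
f=lambda q:cv2.resize(q[:,:,::-1],(400,int(400*q.shape[0]/q.shape[1])),interpolation=2)
A,C=f(a),f(b);o=np.zeros((400,800,3),np.uint8);o[:A.shape[0],:400]=A;o[:C.shape[0],400:]=C;cv2.imwrite('pics/c8.png',o)"
```

```text
t 14.95 p [0.5057, 0.1204, 0.0912] u,v [-0.1854, -0.007] F uvz [0.2478, 0.3407, 0.7263] grip 0.4954 tcpz [0.0002, 0.0003, -1.0]
shift [-0.0054, -0.003, 0.0642] turn units 0.042
```

```bash
cat > pr.py <<'E'
from s import *
def edges(n,vs,im):
    sat=cv2.GaussianBlur(im,(3,3),0).astype(int); 
    for vv in vs:
        row=""
        for U in np.arange(-.19,.11,.005):
            x,y=proj(n,np.r_[B+U*u+vv*v,.036])[0]; c=sat[int(round(y)),int(round(x))]
            d=c[0]-c[2]; row+="#" if c.max()<70 else "Y" if d>62 else "g" if abs(d)<16 else "."
        print(n,vv,row)
print("u from -.19 step .005; fence face at idx 55, step idx 17")
for n,vs in(("side",(.09,.05,.03,-.05,-.11)),("top",(.09,.04,-.06,-.11))): edges(n,vs,env.capture(n))
E
python3 pr.py
```

```text
t 15.05 p [0.504, 0.1195, 0.0896] u,v [-0.1846, -0.0088] F uvz [-0.0573, -0.148, 0.0119] grip 0.4999 tcpz [-0.0045, 0.0, -1.0]
u from -.19 step .005; fence face at idx 55, step idx 17
side 0.09 .......YYYYYYYYYYYYYYYYYYYYYYYYYYYYYYYYYY.gggggggg....YYYYYY
side 0.05 .......YYYYYYYYYYYYYYYYYYYYYYYYYYYYY....####################
side 0.03 .......YYYYYYYYYYYYYYYYYYYYYYYYY...#####gggggggggg......####
side -0.05 ......YYYYYYYYYYYYYYY...........#############ggggg##########
side -0.11 ......YYYYYYYYYYYYYYYYYYYYYYYYYYYYYYYYYY..gggggggg.....YYYYY
top 0.09 .........YYYYYYYYYYYYYYYYYYYYYYYYYYYYYYY.gggggggggggggg.YYY.
top 0.04 ............YYYYYYYYYYYYYYYYYYYYYYYYYYYY.gggggggggggggg.YYY.
top -0.06 ##gg....#YYYYYYYYYYYYYYYYYYYYYYYYYYYYYYY.ggggggggggggggYYYYY
top -0.11 ..g....g.YYYYYYYYY.YYYYYYYYYYYYYYYYYYYYY.gggggggggggggg.YYYY
```

The lid is lying flat and square, trailing edge at u≈-0.148, leading edge at 0.012. I'll descend behind it and push.

Call:
drive_tool(
  rows=[
    [[0.5,0,0,0.03,0],[0.5,0,0,0.05,0],[0.5,0,0,0.06,0],[0.5,0,0,0.064,0],[0.5,0,0,0.064,0]],
  ],
)

```text
time_s: 15.78
eef_pos: [0.5065, 0.1191, 0.0283]
eef_rot: [0.684, 0.73, 0.0, 0.0]
force: [0.5, -0.7, -0.6]
gripper_width: 0.502
grasp_force: 0.0
```

Call:
drive_tool(
  rows=[
    [[0.5,-0.012,0,0,0],[0.5,-0.024,0,0,0],[0.5,-0.032,0,0,0],[0.5,-0.039,0,0,0],[0.5,-0.046,0,0,0]],
  ],
)

```text
time_s: 16.4
eef_pos: [0.5091, 0.0728, 0.0278]
eef_rot: [0.684, 0.73, 0.0, 0.0]
force: [-0.2, 1.8, 1.3]
gripper_width: 0.497
grasp_force: 1.2
```

```bash
python3 pr.py
```

```text
t 16.4 p [0.5091, 0.0728, 0.0278] u,v [-0.1377, -0.0066] F uvz [-1.7883, -0.0581, 1.2506] grip 0.4967 tcpz [0.0002, 0.0002, -1.0]
u from -.19 step .005; fence face at idx 55, step idx 17
side 0.09 ...........YYYYYYYYYYYYYYYYYYYYYYYYYYYYYYYYYY..ggg....YYYYYY
side 0.05 ............YYYYYYYYYYYYYY###################ggggg....YYYYYY
side 0.03 ..............YYYYYY..####...YYYYYYYYYYY.###################
side -0.05 ............YYYYYYYY...###..YYYYYYYYYYY..###################
side -0.11 ...........YYYYYYYYYYYYYYYYYYYYYYYYYYYYYYYYYY...gg.....YYYYY
top 0.09 .............YYYYYYYYYYYYYYYYYYYYYYYYYYYYYYYY.ggggggggg.YYY.
top 0.04 ..................#....g.YYYYYYYYYYYYYYYYYYYY.ggggggggg.YYY.
top -0.06 ........#gg#gYYg...g.YYYYYYYYYYYYYYYYYYYYYYYY.gggggggggYYYYY
top -0.11 ########............YYYYYYYYYYYYYYYYYYYYYYYYY.ggggggggg.YYYY
```

Call:
drive_tool(
  rows=[
    [[0.5,-0.01,0,0,0],[0.5,-0.02,0,0,0],[0.5,-0.03,0,0,0],[0.5,-0.038,0,0,0],[0.5,-0.044,0,0,0]],
  ],
)

```text
time_s: 17.12
eef_pos: [0.5118, 0.0286, 0.0276]
eef_rot: [0.684, 0.73, -0.0, -0.0]
force: [0.7, 1.6, -0.9]
gripper_width: 0.498
grasp_force: 0.5
```

Call:
drive_tool(
  rows=[
    [[0.5,-0.003,0,0,0],[0.5,-0.005,0,0,0],[0.5,-0.007,0,0,0]],
  ],
)

```text
time_s: 17.5
eef_pos: [0.5123, 0.0224, 0.0276]
eef_rot: [0.683, 0.73, -0.0, -0.0]
force: [0.5, 1.0, -1.3]
gripper_width: 0.498
grasp_force: 0.5
```

```bash
python3 pr.py
```

```text
t 17.5 p [0.5123, 0.0224, 0.0276] u,v [-0.0872, -0.0066] F uvz [-0.9913, 0.548, -1.3067] grip 0.4975 tcpz [-0.0001, 0.0001, -1.0]
u from -.19 step .005; fence face at idx 55, step idx 17
side 0.09 ........ggggggggggg..YYYYYYYYYYYYYYYYYYYYYYYYYYYYYYYYYYYYYYY
side 0.05 ........gggggggggg....YYYYYYYYYYYYYY....################g..Y
side 0.03 ........gggggggggg.....YYYYYYYY.#####..YYYYYYYYYYY...#######
side -0.05 ........ggggggggggg..YYYYYYYYYYY.#####.YYYYYYYYYYYY..#######
side -0.11 ........gggggggg###..YYYYYYYYYYYYYYYYYYYYYYYYYYYYYYYYYYYYYYY
top 0.09 .........#g.......gggg..YYYYYYYYYYYYYYYYYYYYYYYYYYYYYYYYYYY.
top 0.04 ....g...............................g.YYYYYYYYYYYYYYYYYYYYY.
top -0.06 ...#.............gg#gg#YYYY....gYYYYYYYYYYYYYYYYYYYYYYYYYYYY
top -0.11 ##################..........g.YYYYYYYYYYYYYYYYYYYYYYYYYYYYYY
```

Nearly there; I'll press on until the fence pushes back.

Call:
drive_tool(
  rows=[
    [[0.5,-0.001,0,0,0],[0.5,-0.002,0,0,0],[0.5,-0.003,0,0,0],[0.5,-0.003,0,0,0]],
  ],
)

```text
time_s: 18.1
eef_pos: [0.513, 0.021, 0.0278]
eef_rot: [0.684, 0.73, 0.001, -0.001]
force: [2.5, 9.6, 0.2]
gripper_width: 0.499
grasp_force: 4.7
```

```bash
python3 s.py
```

```text
t 18.1 p [0.513, 0.021, 0.0278] u,v [-0.0857, -0.006] F uvz [-9.4094, 3.0831, 0.1769] grip 0.499 tcpz [0.0011, 0.0027, -1.0]
```

It is seated at 9 N, at the predicted position. I'll back away and take the last look.

Call:
drive_tool(
  rows=[
    [[0.5,0.01,0,0,0],[0.5,0.03,0,0,0],[0.5,0.07,0,-0.03,0],[0.5,0.12,0,-0.08,0],[0.5,0.17,0,-0.13,0]],
  ],
)

```text
time_s: 18.73
eef_pos: [0.5016, 0.1785, 0.1473]
eef_rot: [0.684, 0.73, -0.0, 0.0]
force: [1.2, -0.4, 0.6]
gripper_width: 0.496
grasp_force: 0.0
```

Call:
drive_tool(
  rows=[
    [[0.5,0.04,0,-0.03,0],[0.5,0.1,0,-0.05,0],[0.5,0.15,0,-0.05,0],[0.5,0.2,0,-0.05,0],[0.5,0.2,0,-0.05,0]],
  ],
)

```text
time_s: 19.35
eef_pos: [0.4878, 0.38, 0.1959]
eef_rot: [0.682, 0.731, 0.0, 0.0]
force: [-0.3, 0.2, 0.5]
gripper_width: 0.501
grasp_force: 0.0
```

```bash
python3 pr.py;  python3 -c "
from h import *
a=env.capture('side')[110:260,225:375];b=env.capture('top')[140:290,235:385]
f=lambda q:cv2.resize(q[:,:,::-1],(400,400),interpolation=2)
cv2.imwrite('pics/c9.png',np.hstack([f(a),f(b)]))"
```

```text
t 19.35 p [0.4878, 0.38, 0.1959] u,v [-0.4456, -0.0089] F uvz [-0.1912, -0.2701, 0.5172] grip 0.501 tcpz [0.0003, 0.0001, -1.0]
u from -.19 step .005; fence face at idx 55, step idx 17
side 0.09 ........ggggggggggg..YYYYYYYYYYYYYYYYYYYYYYYYYYYYYYYYYYYYYYY
side 0.05 ........gg################.YYY......gg####...YYYYYYYYYYYYYYY
side 0.03 ........g########ggg..YYYYYYYYYYYY..########################
side -0.05 .......gggggggggggg#########################################
side -0.11 .........ggggggg#########################g...YYYYYYYYYYYYYYY
top 0.09 .................gggggg.YYYYYYYYYYYYYYYYYYYYYYYYYYYYYYYYYYY.
top 0.04 ..................gggg..YYYYYYYYYYYYYYYYYYYYYYYYYYYYYYYYYYY.
top -0.06 .................gggggg.YYYYYYYYYYYYYYYYYYYYYYYYYYYYYYYYYYYY
top -0.11 ..................##ggg.YYYYYYYYYYYYYYYYYYYYYYYYYYYYYYYYYYYY
```

View pics/c9.png

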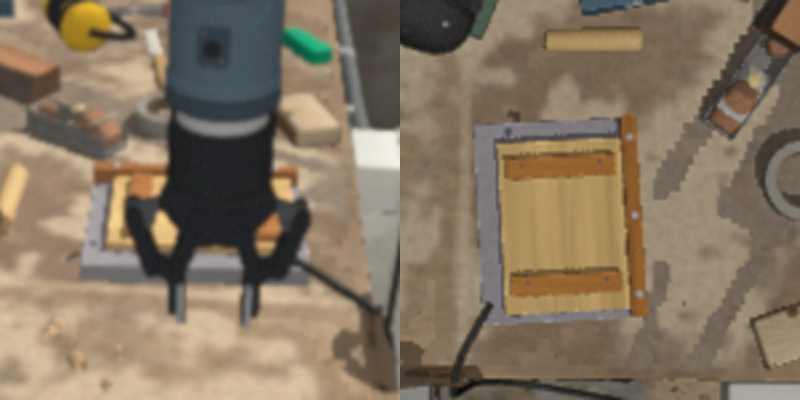

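The lid lies cleats up along the fence (fence from (622,115) to (635,317), lid edge touching), with the other objects in place. One sub-pixel squareness check before handing in.

```bash
python3 - <<'E'
from s import *
ims=[env.capture("top").astype(np.float32) for _ in range(2)];im=np.mean(ims,0);d=cv2.GaussianBlur(im[...,0]-im[...,2],(0,0),.6)
def line(U0,z,vs,h):
    r=[]
    for vv in vs:
        U=np.arange(U0-h,U0+h,.0005);X=np.c_[B+U[:,None]*u+vv*v,np.full(len(U),z)];q=proj("top",X).astype(np.float32)
        g=cv2.remap(d,q[:,0].reshape(1,-1),q[:,1].reshape(1,-1),cv2.INTER_LINEAR)[0]
        k=np.clip(np.abs(np.gradient(g))-.05,0,None); r.append((k*U).sum()/k.sum())
    p=np.polyfit(vs,r,1);print(p.round(4),np.std(r-np.polyval(p,vs)).round(4))
V=np.linspace(-.105,.09,40)
line(-.075,.036,V,.013); line(.105,.046,V,.008); line(-.105,.024,np.linspace(-.06,.12,30),.01)
E
```

```text
t 19.55 p [0.489, 0.376, 0.1958] u,v [-0.4416, -0.008] F uvz [-0.1535, -0.6497, -0.7709] grip 0.5024 tcpz [-0.0004, -0.0009, -1.0]
[ 0.0002 -0.0754] 0.001
[-0.0049  0.1031] 0.0007
[-0.0021 -0.1055] 0.0006
```

```bash
python3 -c "
from plant import env
print(env.sign_off())"
```

```text
the job is handed in; nothing more can be done
None
```

The lid is turned over with its cleats up and lies flat on the board, its long side along the fence to within about 1 mm; it slipped off the fingers once and fell flat before the second try worked; handed in at about 20 s.

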